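# Shut the chocolate tray away

## Robot

A 6-joint arm with a two-finger parallel gripper is mounted at the origin on the work surface. World frame = base frame: x ahead of the robot, y to its left, z up, the work surface at z = 0. Lengths are in m, angles in degrees, forces in N, time in s.
With the tool pointing down it reaches from about 0.3 to 0.75 m from the base axis. Payload 8.5 kg.
Tool frame: the origin (TCP) lies between the finger pads; the fingertips stand env.finger_overhang ahead of it and the grasp point (between the pads) lies 2 mm behind it (env.finger_overhang is the distance from the TCP to the fingertips, in m); z points along the fingers, y is the line along which they close (so a half turn about z gives the same grasp; the last joint's range is limited). The gripper opens to 85 mm and grips with 20 to 120 N. Pads are 22 mm wide; open, the fingers measure 114 mm over their backs; the gripper's body (76 mm by 85 mm) begins 54 mm behind the grasp point. The pads swing forward as they close: fully open they stand 13 mm farther back than shut.
Start: joints at [-83.268, 21.807, 74.336, -0, 83.858, -12.336], TCP at [0.18, -0.52, 0.248] pointing down, gripper open.
Joint ranges: [-178.18, 178.18], [-50.72, 133.34], [12.68, 142.11], [-81.47, 261.47], [9.98, 163.14], [-165.26, 165.26]. Speed limits (degrees/s): [136.94, 136.94, 180, 180, 180, 180].

## Interface

Orientations are given as a 3x3 rotation matrix whose columns are the frame's x, y, z axes.
In Python, from rig import env gives the robot as it stands. The module is installed in compiled form; this text tells all that it offers.
- The arm moves only by the tool jog_arm, never from a script. Its arguments are lists of equal length, an entry for each row: "hand": the finger opening in m, from 0 to 0.0854; "travel": the shift along the world's x, y, z in m, a list of three; "yaw": the turn about the world's z in rad. A call has exactly 5 rows; each row shifts and turns the commanded pose from where the row before left it; what a row does not reach is not made up. A row lasts 1/8 s, in which the tool goes at most 62.5 mm and 10.7 degrees, less where a joint would pass 70% of its speed; a pose out of reach is approached as far as the arm can. A call is refused whole if a number of a shift passes 0.0625 or a number of a turn 0.188, either way. A call with a gripper value outside its range is refused whole. The fingers move at their own pace and stop on an object; "grip_force" is the grip in N (left out, the last holds). Time passes only in rows, so rows that do not move let the fingers close, or fill a call up. It gives the time, the measured TCP pose, the force, the opening and the grip force at its end, in the units of the state.
- env.observe(): the state, without advancing time (a new reading comes with each control period).
- env.get_image(name): name is "scene" or "top"; returns the picture (384x512x3 uint8, red, green, blue); there is no depth.
- env.calibration(name): a dict with "fx", "fy", "cx", "cy" (pixels), "position" and "rotation" of the camera in the world. Camera axes: x right, y down, z forward; pixel columns grow to the right and rows downward; lengths in m; the calibration is good to about 2 mm. A picture is of the moment at which its call begins. calibration takes no time and is no camera call.
- env.close_job(): hands the job in; it is judged then, once.
The state is a dict: "time_s": time; "q": joint angles; "qvel": joint speeds; "joint_efforts": joint torques, N m; "position": TCP position; "tool_rot": TCP orientation; "ft_force": force on the tool from outside, world axes, zero at the start; "wrist_torque": the same for the moment, N m; "grip_width": finger opening in m; "gripper_force": force on a finger pad.
Only numpy, scipy, OpenCV 4.12 (cv2) and the standard library are available. Lean on these libraries where they do the work, as an engineer would, in place of code of your own. Each camera call takes 0.05 s, during which the arm holds its last target. There are 200 camera calls.

## Task

The tray of wrapped chocolates is sticking out of its little wooden cabinet. With the fingertips, push the tray all the way in until it stops, without lifting or tipping it, and then push the cabinet's door fully shut. Keep the chocolates in the tray, and leave the bowls, jar and other things around it where they are.

Things in the scene. Friction and masses are not known exactly. Their poses are not given: they have to be found in the camera images.
- cabinet: Low plywood tray cabinet, fixed. Origin: on the table (z = 0), mid-mouth; its x points into the cabinet (the way the tray goes in), y left along the mouth, z up. Hood: x = 0 to 148 mm, 204 mm wide, top 74 mm above the table. Before it a base board, top 10 mm above the table, out to x = -140 mm, with two guide rails 8 mm high, 166 mm apart, between which the tray slides.
- tray: Loose open aluminium tray of chocolates, 130 mm (cabinet x) by 160 mm (y), walls 36 mm high, 6 mm thick, about 0.35 kg, on the base board between the rails, sticking 50 to 95 mm out of the mouth. Origin: centre of its underside; axes as the cabinet's. Home, against the back stop, its origin is at cabinet x = 63 mm. Slides with 2 to 5 N.
- tray_front (a point): middle of the outer face of the tray's front wall (the one towards the robot), at half its height; with the tray fully home it is 2 mm outside the mouth (cabinet x = -2 mm), just clear of the roof's edge
- door (a joint): angle of the cabinet's wooden door in rad: 0 = shut across the mouth (a stop), growing as it swings out to the left; starts at 1.75 to 2.2. Panel 190 mm wide, 10 mm thick, 20 to 72 mm above the table. At angle a it runs from the hinge along cabinet (-sin a, -cos a); its outer face looks along (-cos a, sin a). 0.15 kg, stays where left, moves with about 0.5 N.
- door_face (a point): point on the door's outer face, 120 mm from the hinge, 46 mm above the table (mid height). A small steel knob, 16 mm across, stands 20 mm off the same face 178 mm from the hinge
- door_hinge (a point): point on the door's upright hinge axis (mid thickness of the panel), 46 mm above the table, at the left end of the mouth: cabinet x = -12 mm, y = 97 mm
- sweet0: loose wrapped chocolate in the tray, 26 mm across, 18 mm high; origin at the centre of its underside
- sweet1: loose wrapped chocolate in the tray, 26 mm across, 18 mm high; origin at the centre of its underside
- sweet2: loose wrapped chocolate in the tray, 26 mm across, 18 mm high; origin at the centre of its underside
- sweet3: loose wrapped chocolate in the tray, 26 mm across, 18 mm high; origin at the centre of its underside
- sweet4: loose wrapped chocolate in the tray, 26 mm across, 18 mm high; origin at the centre of its underside
- bowl: Bystander, loose: blue plastic bowl of wrapped chocolates, 136 mm across, 50 mm high, left of the cabinet; origin at the centre of its underside
- pot: Bystander, loose: aluminium pot of dark chocolates, 112 mm across, 60 mm high, right of the cabinet; origin at the centre of its underside
- jar: Bystander, loose: closed jar, 52 mm across, 75 mm high, right of the guide rails; origin at the centre of its underside
- wrappers: Bystander, loose: cardboard box of wrapper papers, 90 x 70 mm, 30 mm high, right of the guide rails near the robot; origin at the centre of its underside
- carton: Bystander, loose: closed cardboard carton, 60 x 90 x 35 mm high, beside the cabinet on the left; origin at the centre of its underside
- cup: Bystander, loose: steel cup, 72 mm across, 80 mm high, to the right of the jar; origin at the centre of its underside
- mould: Bystander, loose: flat grey chocolate mould, 50 x 100 x 12 mm, to the right near the robot; origin at the centre of its underside
Not all that is in view belongs to the job. Leave any green or purple look-alike of the tray alone.

How it is judged (in metres and radians):
On the way, in this order (a step that is already met when the one before it is completed fails the run):
1. the tray is fully in (within 5 mm of the back stop) while the door is still open (over 0.3 rad) (x of tray in the frame of cabinet between 0.058 and 0.068 m and value of joint door above 0.3 rad), for 0.2 s.
2. the door is shut (under 0.05 rad) (value of joint door below 0.05 rad), for 0.2 s.
At the end, for the whole second after the job is handed in: The tray lies on its board within 5 mm of fully home and at rest, the door is shut to under 0.05 rad, the five chocolates are in the tray, and no bystander has moved more than 25 mm (x of tray in the frame of cabinet between 0.058 and 0.068 m and value of joint door below 0.05 rad and linear speed of tray below 0.01 m/s and z of tray in the frame of cabinet between 0.006 and 0.014 m and distance between each of sweet0, sweet1, sweet2, sweet3, sweet4 and tray below 0.1 m and distance of each of bowl, pot, jar, wrappers, carton, cup, mould from where it was at the start of the episode below 0.025 m); the robot touches nothing.
It fails at once if the tray is lifted or tipped (z of tray in the frame of cabinet above 0.02 m or angle between tray's own z axis and vertical above 0.15 rad).
It fails at once if a chocolate is lifted or knocked out of the tray ((z of sweet0 in the frame of tray above 0.03 m or distance between sweet0 and tray above 0.11 m) or (z of sweet1 in the frame of tray above 0.03 m or distance between sweet1 and tray above 0.11 m) or (z of sweet2 in the frame of tray above 0.03 m or distance between sweet2 and tray above 0.11 m) or (z of sweet3 in the frame of tray above 0.03 m or distance between sweet3 and tray above 0.11 m) or (z of sweet4 in the frame of tray above 0.03 m or distance between sweet4 and tray above 0.11 m)).
It fails at once if a bystander is moved more than 25 mm (distance of any of bowl, pot, jar, wrappers, carton, cup, mould from where it was at the start of the episode above 0.025 m).
It also fails if it takes over 48 s, if anything falls off the work surface, if the arm or the gripper's body presses on something with over 40 N, if the wrist force passes 120 N, or if a joint passes its speed limit or range.

## Working session

There is one attempt and no reset: what is moved stays moved. The work goes in short steps, Python scripts to look and compute and a tool call to move; the robot and the scene stay as the last step left them, time stands still between calls to the robot, and variables do not carry over. Pictures are saved under pics/ and viewed, at most 10 in all, crops included, and the job is handed in when it is done.

Besides the shell and the picture viewer there is one more tool, called after "Request:" as name([rows], argument=value, ...), one row to a line, values as JSON. jog_arm: Moves the arm, as the interface text tells. Its arguments: {"type":"object","properties":{"hand":{"type":"array"},"travel":{"type":"array"},"yaw":{"type":"array"},"grip_force":{"type":"number"}},"required":["hand","travel","yaw"]}

```bash
mkdir -p pics; python3 - <<'E'
from rig import env
import cv2
for n in("scene","top"):
    cv2.imwrite(f"pics/{n}0.png",env.get_image(n)[:,:,::-1]); print(n,env.calibration(n))
print(env.finger_overhang); print(env.observe())
E
```

```text
scene {'fx': 489.0003467412378, 'fy': 489.0003467412378, 'cx': 246.58303904655637, 'cy': 191.0933614793676, 'position': array([1.36958795, 0.54720899, 1.14461449]), 'rotation': array([[-0.5426416 ,  0.61257872, -0.57470636],
       [ 0.83972769,  0.41187253, -0.35386215],
       [ 0.01993734, -0.67461717, -0.73789849]])}
top {'fx': 405.36740579871145, 'fy': 405.36740579871145, 'cx': 262.78870310668407, 'cy': 190.818680039275, 'position': array([0.36475973, 0.01969998, 1.32380471]), 'rotation': array([[ 0.01786481, -0.99451956,  0.1030131 ],
       [-0.99979145, -0.0187885 , -0.0080033 ],
       [ 0.0098949 , -0.10284864, -0.9946478 ]])}
0.017
{'time_s': 0.1, 'q': array([-8.32687293e+01,  2.18384263e+01,  7.43796706e+01, -4.09061966e-04,
        8.38563234e+01, -1.23363720e+01]), 'qvel': array([-0.02846397,  0.00110993, -0.22770106, -0.07880431, -0.09895174,
       -0.06377173]), 'joint_efforts': array([ 2.54636805e-03, -4.49223912e+01, -2.31658763e+01, -2.28805739e-04,
        3.68325229e-03, -1.58211031e-05]), 'position': array([ 0.17963907, -0.51958922,  0.2477657 ]), 'tool_rot': array([[ 9.45133326e-01,  3.26684820e-01, -1.59294838e-04],
       [ 3.26684746e-01, -9.45132485e-01,  1.28909434e-03],
       [ 2.70572827e-04, -1.27040522e-03, -9.99999156e-01]]), 'ft_force': array([ 0.57527205,  0.40911237, -0.09326262]), 'wrist_torque': array([ 0.0556466 , -0.00690133,  0.00615445]), 'gripper_force': 0.0, 'grip_width': 0.08515460387071463}
```

View pics/top0.png

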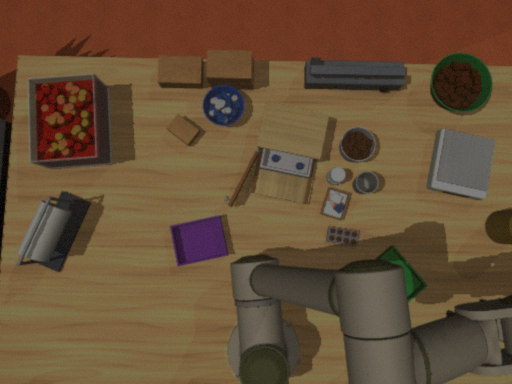

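View pics/scene0.png

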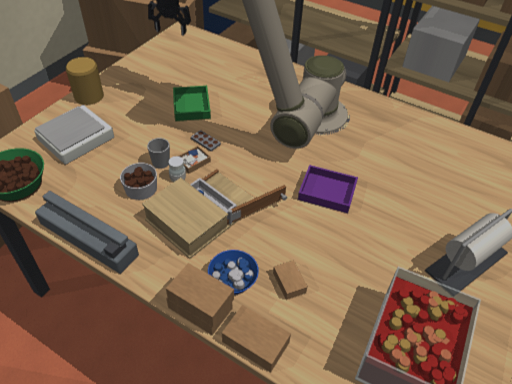

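The top view shows the cabinet at about (290,150). The aluminium tray sticks out at (287,163), and the open door is at (243,178). The purple tray (200,240) and green tray (400,275) are look-alikes. The grey one in the cabinet's rails is the one meant, and I'll confirm that in a crop.

```bash
python3 - <<'E'
import cv2
t=cv2.imread("pics/top0.png");s=cv2.imread("pics/scene0.png")
cv2.imwrite("pics/topc.png",cv2.resize(t[95:215,215:375],None,fx=5,fy=5,interpolation=cv2.INTER_CUBIC))
cv2.imwrite("pics/scenec.png",cv2.resize(s[150:260,135:295],None,fx=5,fy=5,interpolation=cv2.INTER_CUBIC))
E
```

```text
(no output)
```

View pics/topc.png

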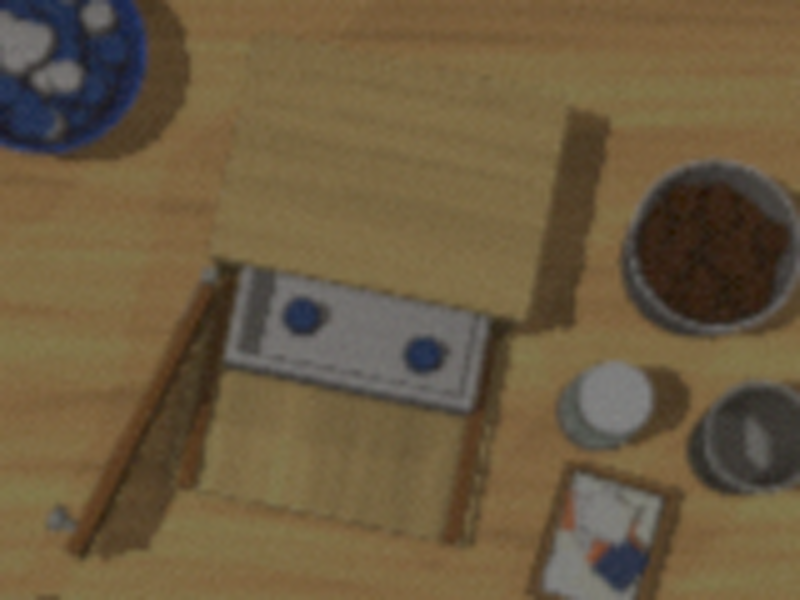

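View pics/scenec.png

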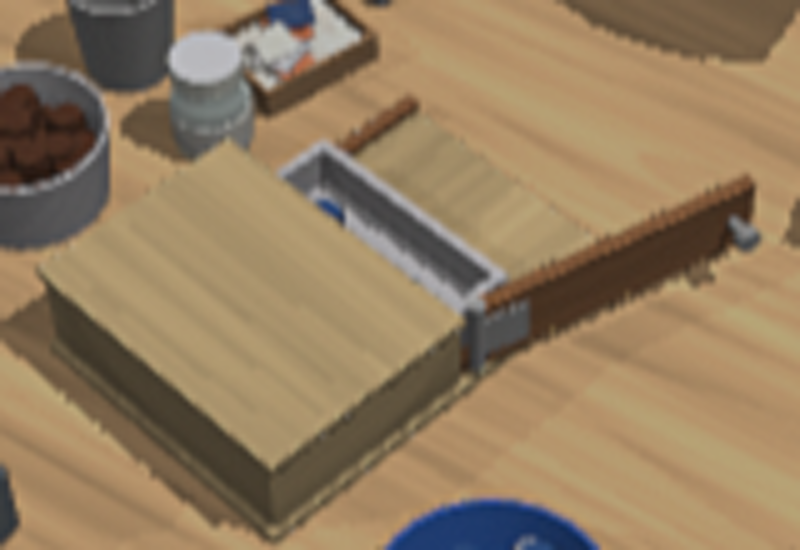

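The crops confirm it: the grey tray between the rails, with its front top edge from (225,362) to (472,410) in the top crop. The door runs from hinge (208,272) to tip (78,550). Next I'll fit the poses.

```bash
cat > h.py <<'E'
from rig import env
import numpy as np
from scipy.optimize import least_squares
C={n:env.calibration(n) for n in("scene","top")}
def proj(n,P):
    c=C[n];p=(np.atleast_2d(P)-c["position"])@c["rotation"]
    return np.c_[c["fx"]*p[:,0]/p[:,2]+c["cx"],c["fy"]*p[:,1]/p[:,2]+c["cy"]]
def back(n,uv,z):
    c=C[n];d=c["rotation"]@[(uv[0]-c["cx"])/c["fx"],(uv[1]-c["cy"])/c["fy"],1]
    return c["position"]+d*(z-c["position"][2])/d[2]
def w(p,P):
    P=np.atleast_2d(P);c,s=np.cos(p[2]),np.sin(p[2])
    return np.c_[p[0]+c*P[:,0]-s*P[:,1],p[1]+s*P[:,0]+c*P[:,1],P[:,2]]
def cab(p,W):
    c,s=np.cos(p[2]),np.sin(p[2]);d=np.array(W)[:2]-p[:2];return np.array([c*d[0]+s*d[1],-s*d[0]+c*d[1]])
E
python3 - <<'E'
from h import *
T=lambda a:np.array(a)/5+[214.6,94.6]; S=lambda a:np.array(a)/5+[134.6,149.6]
H=np.array([[0,.102,.074],[0,-.102,.074],[.148,-.102,.074],[.148,.102,.074]])
t=T([(213,258),(525,318),(570,108),(248,40)]);s=S([(465,322),(230,140),(40,270),(272,470)])
f=lambda p:np.r_[(proj("top",w(p,H))-t).ravel(),(proj("scene",w(p,H))-s).ravel()]
r=least_squares(f,[.6,-.05,0],loss="soft_l1");p=r.x;print("cab",p,np.degrees(p[2]),f(p).round(1))
np.save("p.npy",p)
for nm,uv,z in[("trayL",(225,362),.046),("trayR",(472,410),.046),("hinge",(208,272),.075),("tip",(78,550),.072),("knob",(60,520),.046),("railL",(188,488),.018),("railR",(457,543),.018),("jar",(617,398),.075),("wrapTL",(570,465),.03),("wrapTR",(678,490),.03),("wrapBL",(530,590),.03)]:
    W=back("top",T(uv),z);print(nm,W.round(3),cab(p,W).round(3))
for nm,uv,z in[("trayL",(507,275),.046),("trayR",(322,143),.046),("tip",(750,180),.072),("hinge",(475,305),.075)]:
    W=back("scene",S(uv),z);print(nm,W.round(3),cab(p,W).round(3))
E
```

```text
cab [ 0.61693247 -0.06497916 -0.18313727] -10.492992626944892 [-1.8 -0.4 -0.3  0.6 -0.7 -2.6  0.6 -1.7  0.4 -1.2 -0.2 -0.9 -0.9 -0.6
  0.3 -0.7]
trayL [0.573 0.021 0.046] [-0.059  0.077]
trayR [ 0.545 -0.137  0.046] [-0.057 -0.084]
hinge [0.625 0.033 0.075] [-0.01   0.097]
tip [0.45  0.11  0.072] [-0.196  0.141]
knob [0.47  0.123 0.046] [-0.179  0.158]
railL [0.495 0.043 0.018] [-0.14   0.084]
railR [ 0.462 -0.131  0.018] [-0.14  -0.093]
jar [ 0.551 -0.224  0.075] [-0.036 -0.168]
wrapTL [ 0.513 -0.202  0.03 ] [-0.077 -0.154]
wrapTR [ 0.498 -0.272  0.03 ] [-0.079 -0.225]
wrapBL [ 0.432 -0.177  0.03 ] [-0.161 -0.143]
trayL [0.577 0.024 0.046] [-0.055  0.08 ]
trayR [ 0.551 -0.132  0.046] [-0.053 -0.078]
tip [0.452 0.116 0.072] [-0.196  0.147]
hinge [0.627 0.035 0.075] [-0.008  0.1  ]
```

Request:
jog_arm([
  [0.032,0.047,0],
  [0.032,0.047,0],
  [0.032,0.047,0],
  [0.032,0.047,0],
  [0.032,0.047,0],
], hand=[0.04,0.04,0.04,0.04,0.04], yaw=[-0.052,-0.052,-0.052,-0.052,-0.052])

```text
time_s: 0.72
position: [0.3403, -0.2831, 0.2482]
tool_rot: [[0.997, 0.071, -0.0], [0.071, -0.997, 0.0], [-0.0, -0.0, -1.0]]
ft_force: [0.7, -0.6, -0.4]
grip_width: 0.0401
gripper_force: 0.0
```

Request:
jog_arm([
  [0.032,0.047,0],
  [0.032,0.047,0],
  [0.032,0.047,0],
  [0.032,0.047,0],
  [0.032,0.047,0],
], hand=[0.04,0.04,0.04,0.04,0.04], yaw=[-0.052,-0.052,-0.052,-0.052,-0.052])

```text
time_s: 1.35
position: [0.5004, -0.048, 0.2482]
tool_rot: [[0.982, -0.188, -0.0], [-0.188, -0.982, -0.0], [-0.0, 0.0, -1.0]]
ft_force: [0.1, -1.1, 0.2]
grip_width: 0.0399
gripper_force: 0.0
```

Request:
jog_arm([
  [0,0,-0.06],
  [0,0,-0.06],
  [0,0,-0.05],
  [0,0,-0.027],
  [0,0,-0.01],
], hand=[0.04,0.04,0.04,0.04,0.04], yaw=[0,0,0,0,0])

```text
time_s: 1.98
position: [0.4991, -0.0496, 0.0399]
tool_rot: [[0.983, -0.186, -0.003], [-0.186, -0.983, 0.001], [-0.003, -0.0, -1.0]]
ft_force: [0.5, 0.5, -0.7]
grip_width: 0.0403
gripper_force: 0.0
```

```bash
python3 - <<'E'
from h import *
import cv2
p=np.load("p.npy");o=env.observe();print(o["position"],cab(p,o["position"]),o["ft_force"])
t=env.get_image("top");cv2.imwrite("pics/t2.png",cv2.resize(t[95:215,215:375],None,fx=5,fy=5,interpolation=cv2.INTER_CUBIC)[:,:,::-1])
s=env.get_image("scene");cv2.imwrite("pics/s2.png",cv2.resize(s[140:250,145:305],None,fx=5,fy=5,interpolation=cv2.INTER_CUBIC)[:,:,::-1])
E
```

```text
[ 0.49905043 -0.04958588  0.03988583] [-0.11871407 -0.00633226] [ 0.47434103  0.54618299 -0.73832025]
```

View pics/s2.png

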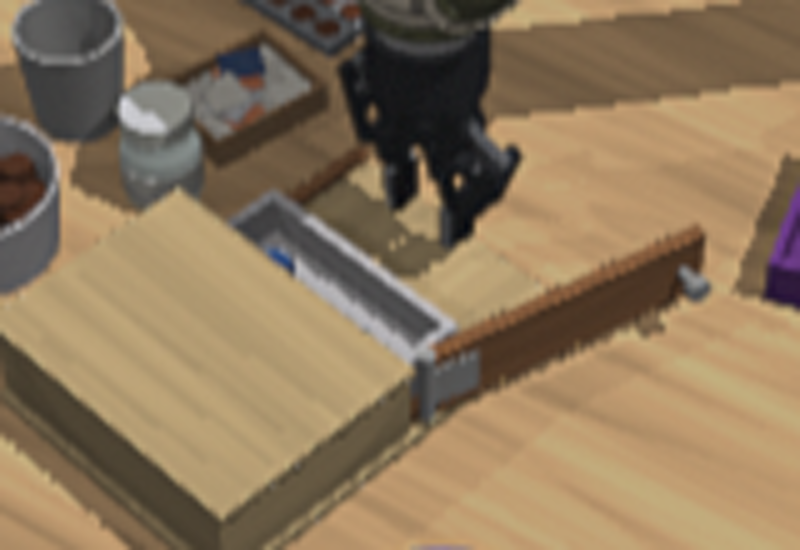

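The fingers stand between the rails, about 50 mm in front of the tray. Advancing along cabinet x.

Request:
jog_arm([
  [0.01,-0.0018,0],
  [0.01,-0.0018,0],
  [0.01,-0.0018,0],
  [0.008,-0.0015,0],
  [0.006,-0.001,0],
], hand=[0.04,0.04,0.04,0.04,0.04], yaw=[0,0,0,0,0])

```text
time_s: 2.7
position: [0.5442, -0.0578, 0.0414]
tool_rot: [[0.983, -0.186, 0.0], [-0.186, -0.983, -0.0], [0.0, 0.0, -1.0]]
ft_force: [0.0, 0.4, 0.2]
grip_width: 0.04
gripper_force: 0.0
```

Request:
jog_arm([
  [0.005,-0.001,0],
  [0.005,-0.001,0],
  [0.005,-0.001,0],
  [0.005,-0.001,0],
  [0.005,-0.001,0],
], hand=[0.04,0.04,0.04,0.04,0.04], yaw=[0,0,0,0,0])

```text
time_s: 3.32
position: [0.5689, -0.0628, 0.0412]
tool_rot: [[0.983, -0.186, -0.0], [-0.186, -0.983, 0.0], [-0.0, -0.0, -1.0]]
ft_force: [-1.9, 1.3, 0.4]
grip_width: 0.0397
gripper_force: 1.4
```

Request:
jog_arm([
  [0.004,-0.0007,0],
  [0.004,-0.0007,0],
  [0.004,-0.0007,0],
  [0.004,-0.0007,0],
  [0.004,-0.0007,0],
], hand=[0.04,0.04,0.04,0.04,0.04], yaw=[0,0,0,0,0])

```text
time_s: 3.95
position: [0.589, -0.0663, 0.0413]
tool_rot: [[0.983, -0.186, 0.0], [-0.186, -0.983, -0.0], [0.0, -0.0, -1.0]]
ft_force: [-2.5, -0.2, -1.1]
grip_width: 0.0403
gripper_force: 0.9
```

Request:
jog_arm([
  [0.002,-0.0004,0],
  [0.002,-0.0004,0],
  [0.002,-0.0004,0],
  [0.002,-0.0004,0],
  [0.002,-0.0004,0],
], hand=[0.04,0.04,0.04,0.04,0.04], yaw=[0,0,0,0,0])

```text
time_s: 4.58
position: [0.5988, -0.0682, 0.0413]
tool_rot: [[0.983, -0.186, -0.0], [-0.186, -0.983, -0.0], [-0.0, 0.0, -1.0]]
ft_force: [-2.1, 0.2, -1.2]
grip_width: 0.0397
gripper_force: 0.9
```

Request:
jog_arm([
  [0.001,-0.0002,0],
  [0.001,-0.0002,0],
  [0,0,0],
  [0,0,0],
  [0,0,0],
], hand=[0.04,0.04,0.04,0.04,0.04], yaw=[0,0,0,0,0])

```text
time_s: 5.2
position: [0.6008, -0.0687, 0.0414]
tool_rot: [[0.983, -0.186, 0.0], [-0.186, -0.983, -0.0], [0.0, 0.0, -1.0]]
ft_force: [-0.7, -0.7, -1.1]
grip_width: 0.0398
gripper_force: 0.5
```

Request:
jog_arm([
  [0.001,-0.0002,0],
  [0.001,-0.0002,0],
  [0,0,0],
  [0,0,0],
  [0,0,0],
], hand=[0.04,0.04,0.04,0.04,0.04], yaw=[0,0,0,0,0])

```text
time_s: 5.82
position: [0.6027, -0.069, 0.0414]
tool_rot: [[0.983, -0.186, 0.0], [-0.186, -0.983, 0.0], [0.0, -0.0, -1.0]]
ft_force: [-3.5, 1.2, 2.2]
grip_width: 0.0399
gripper_force: 1.9
```

Request:
jog_arm([
  [0.001,-0.0002,0],
  [0,0,0],
  [0,0,0],
  [0.001,-0.0002,0],
  [0,0,0],
], hand=[0.04,0.04,0.04,0.04,0.04], yaw=[0,0,0,0,0])

```text
time_s: 6.45
position: [0.6027, -0.0688, 0.0409]
tool_rot: [[0.982, -0.186, -0.005], [-0.186, -0.982, 0.001], [-0.005, -0.001, -1.0]]
ft_force: [-12.9, 3.3, 5.5]
grip_width: 0.0399
gripper_force: 0.1
```

The force rose at the stop, and the pose matches the predicted home position. Retreating and checking.

Request:
jog_arm([
  [-0.01,0.002,0],
  [-0.03,0.005,0],
  [-0.03,0.005,0],
  [-0.02,0.004,0.04],
  [0,0,0.06],
], hand=[0.0,0.0,0.0,0.0,0.0], yaw=[0,0,0,0,0])

```text
time_s: 7.08
position: [0.5131, -0.053, 0.1415]
tool_rot: [[0.982, -0.186, -0.003], [-0.186, -0.982, 0.001], [-0.003, -0.001, -1.0]]
ft_force: [1.4, 0.5, 0.1]
grip_width: 0.0
gripper_force: 0.0
```

Request:
jog_arm([
  [-0.01,0.055,0.05],
  [0.01,0.055,0],
  [0.01,0.055,0],
  [0.01,0.05,0],
  [0,0.0,0],
], hand=[0.0,0.0,0.0,0.0,0.0], yaw=[0,0,0,0,0])

```text
time_s: 7.7
position: [0.5367, 0.1553, 0.1829]
tool_rot: [[0.983, -0.182, 0.002], [-0.182, -0.983, 0.001], [0.002, -0.001, -1.0]]
ft_force: [1.2, -0.6, -0.1]
grip_width: -0.0001
gripper_force: 0.0
```

```bash
python3 - <<'E'
from h import *
import cv2
p=np.load("p.npy");o=env.observe();print(o["position"],cab(p,o["position"]),o["q"])
t=env.get_image("top");s=env.get_image("scene")
a=cv2.resize(t[95:215,215:345],None,fx=3,fy=3,interpolation=cv2.INTER_CUBIC)[:,:,::-1]
b=cv2.resize(s[150:270,145:275],None,fx=3,fy=3,interpolation=cv2.INTER_CUBIC)[:,:,::-1]
cv2.imwrite("pics/m3.png",np.hstack([a,b]))
E
```

```text
[0.53666109 0.15532422 0.18294818] [-0.11904963  0.20200064] [3.98804983e+00 2.57692437e+01 7.92408374e+01 3.06486962e-02
 7.48693240e+01 1.04467698e+02]
```

View pics/m3.png

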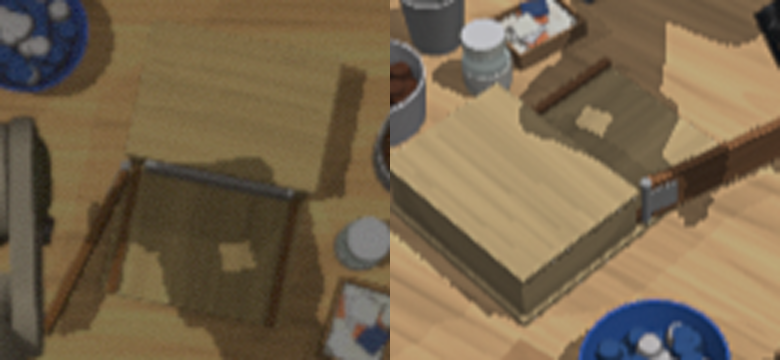

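```bash
python3 - <<'E'
from h import *
p=np.load("p.npy")
for uv in[(145,169),(297,197),(145,161),(297,189)]:
    q=np.array(uv)/3+[214.7,94.7]
    print(uv,[cab(p,back("top",q,z)[:2]).round(4) for z in(.01,.046)])
R=.12;W=[]
A=np.r_[1.9,np.arange(1.8,-.01,-.1),-.03]
for a in A:
    n=np.array([-np.cos(a),np.sin(a)]);h=.011*abs(n[0])+.0145*abs(n[1])
    c=np.array([-.012,.097])+R*np.array([-np.sin(a),-np.cos(a)])+n*(.005+h)
    W.append(w(p,[[*c,.062]])[0])
W=np.array(W)
for a,x,d in zip(A,W,np.vstack([W[:1]-env.observe()["position"],np.diff(W,axis=0)])):print(a.round(2),x.round(4),d.round(4))
E
```

```text
(145, 169) [array([0.0015, 0.0772]), array([-0.0057,  0.0761])]
(297, 197) [array([ 0.0046, -0.0922]), array([-0.0028, -0.0886])]
(145, 161) [array([0.0103, 0.079 ]), array([0.0028, 0.0779])]
(297, 189) [array([ 0.0133, -0.0905]), array([ 0.0057, -0.087 ])]
1.9 [0.5291 0.1108 0.062 ] [-0.0073 -0.0417 -0.1209]
1.8 [0.5215 0.1005 0.062 ] [-0.0076 -0.0103  0.    ]
1.7 [0.515  0.0892 0.062 ] [-0.0065 -0.0112  0.    ]
1.6 [0.5097 0.0772 0.062 ] [-0.0053 -0.012   0.    ]
1.5 [0.5058 0.0662 0.062 ] [-0.0038 -0.0111  0.    ]
1.4 [0.5031 0.0552 0.062 ] [-0.0028 -0.0109  0.    ]
1.3 [0.5013 0.0439 0.062 ] [-0.0017 -0.0113  0.    ]
1.2 [0.5007 0.0323 0.062 ] [-0.0006 -0.0116  0.    ]
1.1 [0.5012 0.0205 0.062 ] [ 0.0005 -0.0118  0.    ]
1.0 [0.503  0.0086 0.062 ] [ 0.0017 -0.0119  0.    ]
0.9 [ 0.5059 -0.0032  0.062 ] [ 0.003  -0.0118  0.    ]
0.8 [ 0.5101 -0.0147  0.062 ] [ 0.0042 -0.0116  0.    ]
0.7 [ 0.5156 -0.026   0.062 ] [ 0.0055 -0.0113  0.    ]
0.6 [ 0.5224 -0.0368  0.062 ] [ 0.0067 -0.0108  0.    ]
0.5 [ 0.5303 -0.0468  0.062 ] [ 0.0079 -0.0101  0.    ]
0.4 [ 0.5394 -0.0561  0.062 ] [ 0.0091 -0.0093  0.    ]
0.3 [ 0.5495 -0.0645  0.062 ] [ 0.0101 -0.0083  0.    ]
0.2 [ 0.5606 -0.0717  0.062 ] [ 0.0111 -0.0073  0.    ]
0.1 [ 0.5726 -0.0778  0.062 ] [ 0.0119 -0.006   0.    ]
-0.0 [ 0.5852 -0.0825  0.062 ] [ 0.0126 -0.0047  0.    ]
-0.03 [ 0.5883 -0.0835  0.062 ] [ 0.003 -0.001  0.   ]
```

The tray's front is within about 3 mm of its home position and it hit the stop. Now the door.

Request:
jog_arm([
  [0,0,-0.06],
  [0,0,-0.05],
  [0,0,-0.011],
  [-0.004,-0.02,0],
  [-0.004,-0.02,0],
], hand=[0.0,0.0,0.0,0.0,0.0], yaw=[0,0,0,0,0])

```text
time_s: 8.43
position: [0.5292, 0.1107, 0.0641]
tool_rot: [[0.982, -0.186, 0.004], [-0.186, -0.982, -0.0], [0.004, -0.0, -1.0]]
ft_force: [-0.2, -0.7, 0.0]
grip_width: 0.0001
gripper_force: 0.0
```

Request:
jog_arm([
  [-0.008,-0.012,0],
  [-0.0065,-0.0112,0],
  [-0.0053,-0.012,0],
  [-0.0038,-0.0111,0],
  [-0.0028,-0.0109,0],
], hand=[0.0,0.0,0.0,0.0,0.0], yaw=[0,0,0,0,0])

```text
time_s: 9.05
position: [0.5018, 0.0546, 0.062]
tool_rot: [[0.983, -0.186, 0.0], [-0.186, -0.983, 0.0], [0.0, -0.0, -1.0]]
ft_force: [-0.4, 1.4, -0.3]
grip_width: -0.0002
gripper_force: 0.3
```

Request:
jog_arm([
  [-0.0017,-0.0113,0],
  [-0.0006,-0.0116,0],
  [0.0005,-0.0118,0],
  [0.0017,-0.0119,0],
  [0.003,-0.0118,0],
], hand=[0.0,0.0,0.0,0.0,0.0], yaw=[0,0,0,0,0])

```text
time_s: 9.68
position: [0.505, -0.004, 0.062]
tool_rot: [[0.983, -0.186, -0.0], [-0.186, -0.983, 0.0], [-0.0, -0.0, -1.0]]
ft_force: [0.3, 0.1, -0.5]
grip_width: 0.0
gripper_force: 0.3
```

Request:
jog_arm([
  [0.0042,-0.0116,0],
  [0.0055,-0.0113,0],
  [0.0067,-0.0108,0],
  [0.0079,-0.0101,0],
  [0.0091,-0.0093,0],
], hand=[0.0,0.0,0.0,0.0,0.0], yaw=[0,0,0,0,0])

```text
time_s: 10.3
position: [0.5388, -0.0569, 0.062]
tool_rot: [[0.983, -0.186, -0.0], [-0.186, -0.983, 0.0], [-0.0, -0.0, -1.0]]
ft_force: [-0.9, 1.1, -0.1]
grip_width: 0.0002
gripper_force: 0.3
```

Request:
jog_arm([
  [0.0101,-0.0083,0],
  [0.0111,-0.0073,0],
  [0.006,-0.003,0],
  [0.006,-0.003,0],
  [0.004,-0.002,0],
], hand=[0.0,0.0,0.0,0.0,0.0], yaw=[0,0,0,0,0])

```text
time_s: 10.92
position: [0.5757, -0.0799, 0.062]
tool_rot: [[0.983, -0.186, -0.0], [-0.186, -0.983, 0.0], [-0.0, -0.0, -1.0]]
ft_force: [0.6, 1.0, 0.4]
grip_width: 0.0002
gripper_force: 0.2
```

Request:
jog_arm([
  [0.003,-0.001,0],
  [0.003,-0.0006,0],
  [0.002,-0.0004,0],
  [0.001,-0.0002,0],
  [0,0,0],
], hand=[0.0,0.0,0.0,0.0,0.0], yaw=[0,0,0,0,0])

```text
time_s: 11.55
position: [0.5845, -0.082, 0.062]
tool_rot: [[0.983, -0.186, 0.0], [-0.186, -0.983, 0.0], [0.0, -0.0, -1.0]]
ft_force: [0.9, -0.1, 0.4]
grip_width: -0.0001
gripper_force: 0.0
```

No stop force yet, so I'll press on in small steps.

Request:
jog_arm([
  [0.001,-0.0002,0],
  [0.001,-0.0002,0],
  [0.001,-0.0002,0],
  [0,0,0],
  [0,0,0],
], hand=[0.0,0.0,0.0,0.0,0.0], yaw=[0,0,0,0,0])

```text
time_s: 12.18
position: [0.5856, -0.0823, 0.062]
tool_rot: [[0.983, -0.186, -0.005], [-0.186, -0.983, 0.001], [-0.005, 0.0, -1.0]]
ft_force: [-10.3, 1.7, 7.2]
grip_width: -0.0001
gripper_force: 5.1
```

```bash
python3 - <<'E'
from h import *
import cv2
t=env.get_image("top");s=env.get_image("scene")
a=cv2.resize(t[95:215,215:345],None,fx=3,fy=3,interpolation=cv2.INTER_CUBIC)[:,:,::-1]
b=cv2.resize(s[150:270,145:275],None,fx=3,fy=3,interpolation=cv2.INTER_CUBIC)[:,:,::-1]
cv2.imwrite("pics/m4.png",np.hstack([a,b]))
E
```

```text
(no output)
```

View pics/m4.png

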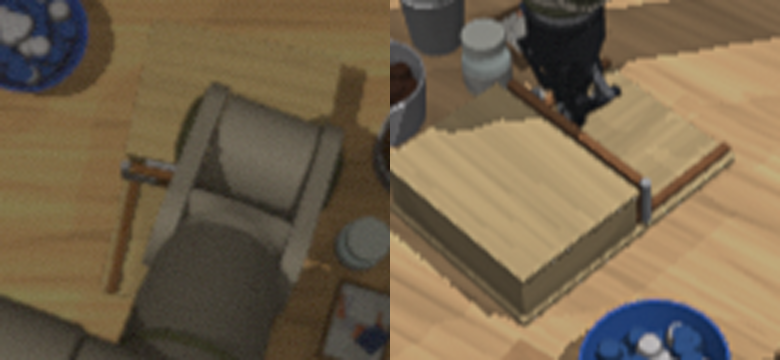

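The scene crop shows the door lying along the mouth, from the hinge (645,200) to (515,90), and the force confirms the stop. Backing off.

Request:
jog_arm([
  [-0.01,0.002,0],
  [-0.03,0.005,0],
  [-0.03,0.005,0.03],
  [-0.03,0.005,0.05],
  [-0.03,0.005,0.05],
], hand=[0.0,0.0,0.0,0.0,0.0], yaw=[0,0,0,0,0])

```text
time_s: 12.9
position: [0.4563, -0.0604, 0.1933]
tool_rot: [[0.983, -0.186, 0.0], [-0.186, -0.983, -0.0], [0.0, -0.0, -1.0]]
ft_force: [0.7, -0.4, 1.0]
grip_width: 0.0
gripper_force: 0.0
```

Request:
jog_arm([
  [-0.03,-0.05,0.02],
  [-0.03,-0.05,0],
  [0,-0.06,0],
  [0,-0.06,0],
  [0,-0.06,0],
], hand=[0.0,0.0,0.0,0.0,0.0], yaw=[0,0,0,0,0])

```text
time_s: 13.52
position: [0.397, -0.3426, 0.2121]
tool_rot: [[0.982, -0.186, 0.001], [-0.186, -0.982, -0.001], [0.001, 0.001, -1.0]]
ft_force: [1.2, -0.3, -1.1]
grip_width: -0.0003
gripper_force: 0.0
```

```bash
python3 - <<'E'
from h import *
import cv2
t=env.get_image("top");s=env.get_image("scene")
a=cv2.resize(t[85:245,160:380],None,fx=1.8,fy=1.8,interpolation=cv2.INTER_CUBIC)[:,:,::-1]
b=cv2.resize(s[130:290,115:335],None,fx=1.8,fy=1.8,interpolation=cv2.INTER_CUBIC)[:,:,::-1]
cv2.imwrite("pics/m5.png",np.hstack([a,b]))
E
```

```text
(no output)
```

View pics/m5.png

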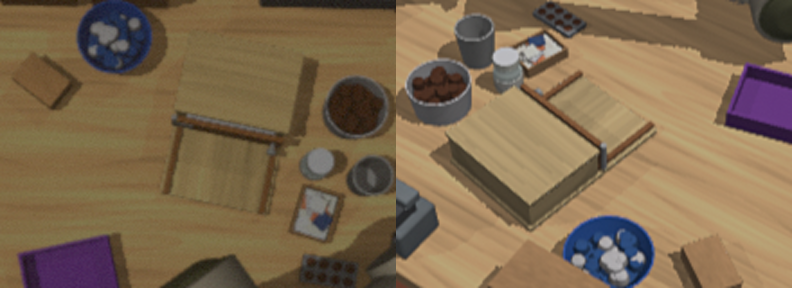

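Everything is in place. One enlarged look will check the door angle.

```bash
python3 - <<'E'
from h import *
import cv2
t=env.get_image("top")
cv2.imwrite("pics/z.png",cv2.resize(t[135:185,245:325],None,fx=10,fy=10,interpolation=cv2.INTER_CUBIC)[:,:,::-1])
p=np.load("p.npy")
for a in(0,.05,.1):
    e=lambda r,n,z:[-.012-r*np.sin(a)-n*np.cos(a),.097-r*np.cos(a)+n*np.sin(a),z]
    print(a,((proj("top",w(p,[e(0,.005,.072),e(.19,.005,.072),e(.19,-.005,.072),e(.178,.025,.046)]))-[244.55,134.55])*10).round())
E
```

```text
0 [[113. 170.]
 [708. 290.]
 [714. 259.]
 [648. 357.]]
0.05 [[113. 169.]
 [701. 319.]
 [708. 289.]
 [638. 383.]]
0.1 [[112. 169.]
 [692. 348.]
 [701. 318.]
 [627. 409.]]
```

View pics/z.png

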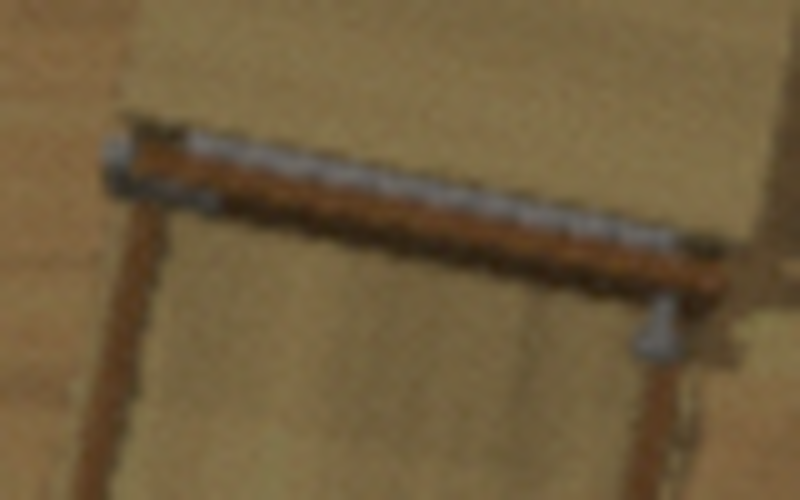

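The knob tip at (657,355) matches the 0 rad prediction (648,357). The strip of tray wall behind the door has an even width, so the door is shut.

```bash
python3 -c "
from rig import env
print(env.close_job())"
```

```text
the job is handed in; nothing more can be done
None
```

I pushed the tray in until it hit its back stop and then shut the door against its stop. The last pictures showed nothing else disturbed, and I handed the job in at about 14 s; no verdict came back.

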